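# Run the waiting seed tins through the carousel reader

## Robot

A 7-joint arm with a two-finger parallel gripper is mounted at the origin on the work surface. World frame = base frame: x ahead of the robot, y to its left, z up, the work surface at z = 0. Lengths are in m, angles in rad, forces in N, time in s.
With the tool pointing down it reaches from about 0.425 to 0.925 m from the base axis. Payload 6.8 kg.
Tool frame: the origin (TCP) lies between the finger pads; the fingertips stand r.tcp_to_tips ahead of it and the grasp point (between the pads) is the TCP (r.tcp_to_tips is the distance from the TCP to the fingertips, in m); z points along the fingers, y is the line along which they close (so a half turn about z gives the same grasp; the last joint's range is limited). The gripper opens to 85 mm and grips with 20 to 120 N. Pads are 22 mm wide; open, the fingers measure 114 mm over their backs; the gripper's body (76 mm by 85 mm) begins 54 mm behind the grasp point. The pads swing forward as they close: fully open they stand 13 mm farther back than shut.
Start: joints at [1.003, 0.477, 0.022, 1.555, -0.011, 1.109, -0.083], TCP at [0.3, -0.605, 0.25] pointing down, gripper open.
Joint ranges: [-2.96, 2.96], [-0.34, 2.1], [-1.41, 1.46], [0.24, 2.44], [-1.37, 4.51], [0.17, 1.92], [-2.96, 2.96]. Speed limits (rad/s): [2.39, 2.39, 3.14, 3.14, 3.14, 3.14, 3.14].

## Interface

Orientations are given as a rotation vector (axis times angle).
In Python, from bench import r gives the robot as it stands.
- The arm moves only by the tool servo_tool, never from a script. Its argument "commands" is a list of rows, each a list of 2 entries, a list of its own where there are three numbers: the shift along the tool's x, y, z normalised to -1 to 1, where 1 is 250 mm, then the turn, a rotation vector about the tool's x, y, z normalised to -1 to 1, where 1 is 90 degrees. In form: [[[dx, dy, dz], [ax, ay, az]], ...]. A call has 1 to 20 rows; each row is the pose to reach, as a shift and turn from the pose commanded when the call began, along the tool's axes at that moment; what a row does not reach only later rows make up. A row lasts 1/10 s, in which the tool goes at most 50 mm and 8.59 degrees, less where a joint would pass 70% of its speed; a pose out of reach is approached as far as the arm can. A call with a number of a shift or a turn outside -1 to 1 is refused whole. A call with a gripper value outside its range is refused whole. "claw" is the closure, from 0 (fully open) to 1 (shut), set as the call begins (left out, the last holds). The fingers move at their own pace and stop on an object; "squeeze" is the grip in N (left out, the last holds). Time passes only in rows, so rows that repeat a pose let the fingers close. It gives the time, the measured TCP pose, the force, the opening and the grip force at its end, in the units of the state.
- r.get_obs(): the state, without advancing time (a new reading comes with each control period).
- r.grab_frame(name): name is "scene" or "top"; returns (picture, depth): 480x640x3 uint8, red, green, blue; 480x640 float32, m along the optical axis (not along the pixel's ray), 0 where there is no reading.
- r.camera_model(name): a dict with "fx", "fy", "cx", "cy" (pixels), "k1" (the pictures are not rectified: a ray, as slopes to the right and down, at radius r is drawn at 1 + k1 r^2 times it, then the intrinsics apply), "extrinsics" (4x4, takes a point from camera to world coordinates). Camera axes: x right, y down, z forward; pixel columns grow to the right and rows downward; lengths in m; the calibration is good to about 2 mm. A picture is of the moment at which its call begins. camera_model takes no time and is no camera call.
- r.hand_in(): hands the job in; it is judged then, once.
Trained networks look in the newest picture that a camera, given by its name, has taken for a name from the list of things; names that differ only in an ending like _2 or _b are one class to them, and where a whole thing is asked for, a point or a joint stands for the part that bears it (a point fixed in the world has none). Each returns a list of dicts, best first, with "confidence" (0 to 1); they miss things now and then, are a little off and sometimes report something else, mostly with a low value. They report only what shows in the picture. A call takes as long as a camera call. They do not tell look-alikes from the thing itself.
- r.boxes_of(camera, target): "uv" ([column, row] in pixels, amid what is visible of it).
- r.mark_of(camera, target): "uv" ([column, row] in pixels: a listed point, or the origin of a listed thing).
The state is a dict: "clock": time; "joints": joint angles; "qvel": joint speeds; "tau": joint torques, N m; "tcp_pos": TCP position; "orientation": TCP orientation; "contact_force": force on the tool from outside, world axes, zero at the start; "moment": the same for the moment, N m; "grip_width": finger opening in m; "gripper_force": force on a finger pad.
Only numpy, scipy, OpenCV 4.12 (cv2) and the standard library are available. Lean on these libraries where they do the work, as an engineer would, in place of code of your own. Each camera call takes 0.05 s, during which the arm holds its last target. There are 200 camera calls.

## Task

Throw the isolator's lever to its red end (off) before handling the tins, then have the carousel's white well facing the reader and stand every seed tin from the white sheet upright in a well of its own (any well). Then throw the lever to its green end (on), turn the carousel by its bar grip one click so the yellow well faces the reader, let it rest there a moment, one more click so the blue well does, throw the lever back to red, and last turn the carousel back to white, leaving all tins in their wells. A tin that gets knocked out must be put back in a well before the carousel is moved on, and nothing else on the bench may be disturbed.

Things in the scene. Friction and masses are not known exactly. Their poses are not given: they have to be found in the camera images.
- tin1: Seed sample tin: closed upright aluminium cylinder with a brass-coloured lid and a big orange disc on top, 48 mm diameter, 30 mm high, about 0.1 kg. Origin at the centre of its underside, z axis up out of the lid. Two or three tins are present; they start standing on the white sheet (3 mm thick).
- tin2: Seed sample tin: closed upright aluminium cylinder with a brass-coloured lid and a big orange disc on top, 48 mm diameter, 30 mm high, about 0.1 kg. Origin at the centre of its underside, z axis up out of the lid. Two or three tins are present; they start standing on the white sheet (3 mm thick).
- tin3: Seed sample tin: closed upright aluminium cylinder with a brass-coloured lid and a big orange disc on top, 48 mm diameter, 30 mm high, about 0.1 kg. Origin at the centre of its underside, z axis up out of the lid. Two or three tins are present; they start standing on the white sheet (3 mm thick).
- well1 (a point): Centre of the floor of the carousel's white well: round pocket, 56 mm inner diameter, black lip 6 mm high and 3.5 mm thick, white floor and white flags beside it. Floor 24 mm above the table, 88 mm from the axis; z up. Turns with the carousel; yellow is 60 degrees clockwise from it (seen from above). Flat grey discs blank the other three places.
- well2 (a point): Centre of the floor of the carousel's yellow well: round pocket, 56 mm inner diameter, black lip 6 mm high and 3.5 mm thick, yellow floor and yellow flags beside it. Floor 24 mm above the table, 88 mm from the axis; z up. Turns with the carousel; white is 60 degrees anticlockwise, blue 60 degrees clockwise from it. Flat grey discs blank the other three places.
- well3 (a point): Centre of the floor of the carousel's blue well: round pocket, 56 mm inner diameter, black lip 6 mm high and 3.5 mm thick, blue floor and blue flags beside it. Floor 24 mm above the table, 88 mm from the axis; z up. Turns with the carousel; yellow is 60 degrees anticlockwise from it. Flat grey discs blank the other three places.
- hub (a point): Centre of the carousel's black bar grip, on the turning axis, 81 mm above the table: 60 mm long (this point's x axis), 16 mm wide (y), 34 mm high (64 to 98 mm above the table) on a 26 mm thick post. It turns with the carousel. Tops of seated tins are at 54 mm.
- carousel (a joint): Angle of the carousel (240 mm disc) in rad, growing anticlockwise seen from above; sprung detents at 0 (white well faces the reader), 1.047 (yellow) and 2.094 (blue); end stops 0.1 beyond. Let go between two, it springs to the nearer; turning it takes up to 0.3 N m. It starts at any of the three.
- stand: Fixed white base of the reader (248 mm disc under the carousel), origin on the table under the carousel's axis. The reader is a white post with a grey camera head, 157 mm high, on the +x side of this frame, 170 to 230 mm from the axis, 80 mm wide; a red pointer on the base in front of it marks the reading position. x points from the axis to the reader, z up.
- isolator: Fixed grey switch box, 130 mm (x) by 90 mm (y) by 45 mm high, origin at the centre of its underside on the table. Its lever turns about a level axis along y, 45 mm up over the origin. Green plate on its +x end (on), red plate on its -x end (off).
- switch (a joint): Angle of the isolator's lever in rad: +0.58 leaning to the green end (on), -0.58 leaning to the red end (off), 0 upright. Over-centre: past upright it snaps to the end by itself; pushing it over takes about 6 N at the grip. It starts on.
- switch_bar (a point): Centre of the yellow crossbar grip at the top of the isolator's lever, 75 mm from the lever's pivot: a round bar of 18 mm diameter and 54 mm length along the isolator's y, about 108 mm above the table when on or off and 120 mm when upright. The stem below it is 10 by 14 mm.
- tag: Small wooden tag 45 x 22 x 6 mm on the white sheet. Origin at the centre of its underside. Not part of the job: leave it alone.
- forceps: Steel forceps 110 x 12 x 7 mm lying beside the isolator. Origin at the centre of its underside. Not part of the job: leave it alone.
- packets: Stack of brown seed packets, 88 x 132 x 24 mm. Origin at the centre of its underside. Not part of the job: leave it alone.
- clearbox: Open clear plastic box, 120 x 170 x 50 mm. Origin at the centre of its underside. Not part of the job: leave it alone.
- flask: Grey drinking flask with black cap, 68 mm diameter, 210 mm high. Origin at the centre of its underside. Not part of the job: leave it alone.
- tissues: White and blue tissue box, 110 x 200 x 70 mm. Origin at the centre of its underside. Not part of the job: leave it alone.
- metaltray: Small open steel tray, 110 x 110 x 20 mm. Origin at the centre of its underside. Not part of the job: leave it alone.
- pen: Black pen, 10 mm diameter, 140 mm long. Origin at the centre of its underside. Not part of the job: leave it alone.
Not all that is in view belongs to the job. Leave any purple look-alike of the tin1 alone.

How it is judged:
By the outcome, as a careful person would: the job done as asked, in the order asked, and still so for the second after the job is handed in, with the robot touching nothing.
Of tin1, tin2, tin3 only 2 to 3 are there at a start; the rules pass over those that are not, and their reading is None.
At some moment in a run one of tin1, tin2, tin3 may be knocked a few centimetres aside while the robot is not near it.
Once in a run the grip may slacken for a moment while it holds something.
It also fails if it takes over 208 s, if anything falls off the work surface, if the arm or the gripper's body presses on something with over 40 N, if the wrist force passes 120 N, or if a joint passes its speed limit or range.

## Working session

There is one attempt and no reset: what is moved stays moved. The work goes in short steps, Python scripts to look and compute and a tool call to move; the robot and the scene stay as the last step left them, time stands still between calls to the robot, and variables do not carry over. Pictures are saved under pics/ and viewed, at most 14 in all, crops included, and the job is handed in when it is done.

Besides the shell and the picture viewer there is one more tool, called by a JSON object that holds its "fn" and its "kwargs", one argument or row to a line. servo_tool: Moves the arm, as the interface text tells. Scaled input: -1 to 1 covers 250 mm each way for a shift and 90 degrees each way for a turn. Its arguments: {"type":"object","properties":{"commands":{"type":"array"},"claw":{"type":"number"},"squeeze":{"type":"number"}},"required":["commands"]}

```bash
ls; mkdir -p pics; cat > h.py <<'E'
import numpy as np, cv2, json
from scipy.spatial.transform import Rotation as R
from bench import r
def ray(cam,uv):
    m=r.camera_model(cam); K=np.array([[m['fx'],0,m['cx']],[0,m['fy'],m['cy']],[0,0,1.]])
    p=cv2.undistortPoints(np.array([[uv]],float),K,np.array([m['k1'],0,0,0,0.]))[0,0]
    T=np.array(m['extrinsics']); return T[:3,3],T[:3,:3]@np.array([p[0],p[1],1])
def at_z(cam,uv,z):
    o,d=ray(cam,uv); return o+d*(z-o[2])/d[2]
def at_d(cam,uv,D):
    o,d=ray(cam,uv); return o+d*D[int(round(uv[1])),int(round(uv[0]))]
def grab(cam,name):
    im,D=r.grab_frame(cam); cv2.imwrite(f'pics/{name}.png',im[:,:,::-1]); return im,D
def proj(cam,P):
    m=r.camera_model(cam);T=np.array(m['extrinsics']); p=T[:3,:3].T@(np.array(P)-T[:3,3]); x=p[:2]/p[2]
    x=x*(1+m['k1']*(x@x)); return np.array([m['fx']*x[0]+m['cx'],m['fy']*x[1]+m['cy']])
E
python3 - <<'E'
from h import *
np.set_printoptions(precision=4,suppress=True)
for c in ('top','scene'):
    im,D=grab(c,c+'0'); m=r.camera_model(c); print(c,np.array(m['extrinsics']),m['fx'],m['k1'])
    for t in ('tin1','well1','well2','well3','hub','stand','isolator','switch_bar'):
        for d in r.mark_of(c,t)[:4]:
            uv=d['uv']; print(t,round(d['confidence'],2),np.round(uv,1),at_d(c,uv,D))
o=r.get_obs();print(o['tcp_pos'],o['orientation'],R.from_rotvec(o['orientation']).as_matrix(),r.tcp_to_tips,o['clock'])
E
```

```text
pics
top [[-0.0124 -0.983   0.1834  0.2898]
 [-0.9996  0.0167  0.0218 -0.0205]
 [-0.0245 -0.1831 -0.9828  1.3554]
 [ 0.      0.      0.      1.    ]] 477.8286510847023 -0.006594539719406267
tin1 0.84 [430.9 319.5] [ 0.3077 -0.2934  0.0276]
tin1 0.77 [487.5 302.6] [ 0.3511 -0.4493  0.0302]
tin1 0.58 [426.7 254.1] [ 0.4876 -0.291   0.0306]
tin1 0.58 [114.  262.7] [0.4815 0.6033 0.0011]
well1 0.94 [300.5 201.3] [0.6476 0.0609 0.0258]
well1 0.94 [352.1 207.8] [ 0.6257 -0.0868  0.0256]
well1 0.56 [324.7 192.1] [ 0.6727 -0.0091  0.0294]
well2 0.94 [300.5 201.3] [0.6476 0.0609 0.0258]
well2 0.94 [352.1 207.8] [ 0.6257 -0.0868  0.0256]
well2 0.56 [324.7 192.1] [ 0.6727 -0.0091  0.0294]
well3 0.94 [300.5 201.3] [0.6476 0.0609 0.0258]
well3 0.94 [352.1 207.8] [ 0.6257 -0.0868  0.0256]
well3 0.56 [324.7 192.1] [ 0.6727 -0.0091  0.0294]
hub 0.62 [322.3 215.4] [ 0.5876 -0.0023  0.0985]
hub 0.58 [446.  268.7] [ 0.4456 -0.3415  0.0328]
stand 0.82 [325.1 221.9] [ 0.575  -0.0093  0.0738]
stand 0.47 [115.  264.9] [0.4751 0.6001 0.0006]
isolator 0.73 [211.5 260.6] [0.4766 0.3081 0.0472]
switch_bar 0.77
[... 674 characters left out ...]
ll2 0.7 [308.6 285.7] [ 0.6348 -0.0809  0.032 ]
well3 0.73 [353.5 273. ] [0.6353 0.0752 0.0272]
well3 0.71 [331.1 290.6] [ 0.6731 -0.0168  0.0292]
well3 0.7 [308.6 285.7] [ 0.6348 -0.0809  0.032 ]
hub 0.84 [325.5 258.6] [ 0.5936 -0.0105  0.1035]
stand 0.72 [322.1 270.3] [ 0.5902 -0.019   0.0211]
isolator 0.74 [408.2 215.5] [0.5311 0.3037 0.1143]
isolator 0.66 [403.8 222.5] [0.5145 0.3069 0.0446]
isolator 0.36 [324. 259.] [ 0.589  -0.0137  0.0947]
switch_bar 0.56 [407.  216.5] [0.5328 0.2988 0.113 ]
switch_bar 0.48 [255.2 330.1] [ 0.7137 -0.2852 -0.0037]
[ 0.2996 -0.6049  0.2503] [3.0589 0.7159 0.0001] [[ 0.8961  0.4438  0.0001]
 [ 0.4438 -0.8961 -0.    ]
 [ 0.      0.0001 -1.    ]] 0.019 0.9
```

View pics/top0.png

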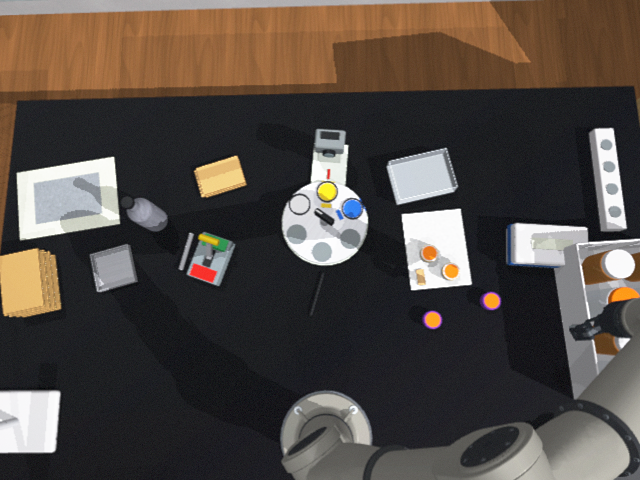

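View pics/scene0.png

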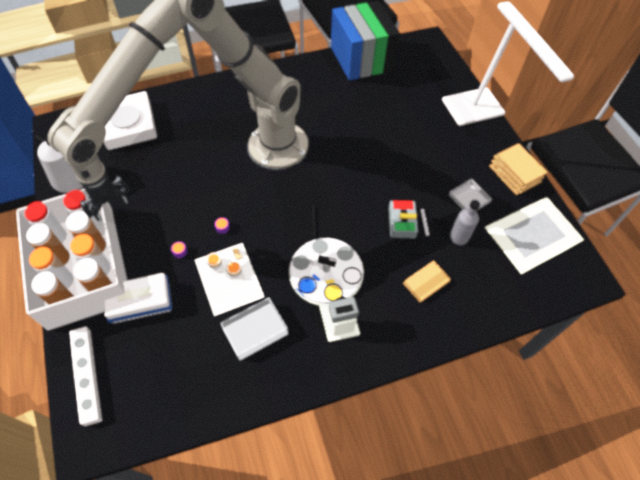

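```bash
python3 - <<'E'
import cv2
a=cv2.imread('pics/top0.png')
b=cv2.resize(a[150:300,180:330],(450,450),interpolation=2); c=cv2.resize(a[170:320,275:395][:, :],(360,450),interpolation=2)
cv2.imwrite('pics/crop0.png',cv2.hconcat([b,c][:1]+[cv2.resize(a[200:350,390:507],(350,450))]))
E
```

```text
(no output)
```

View pics/crop0.png

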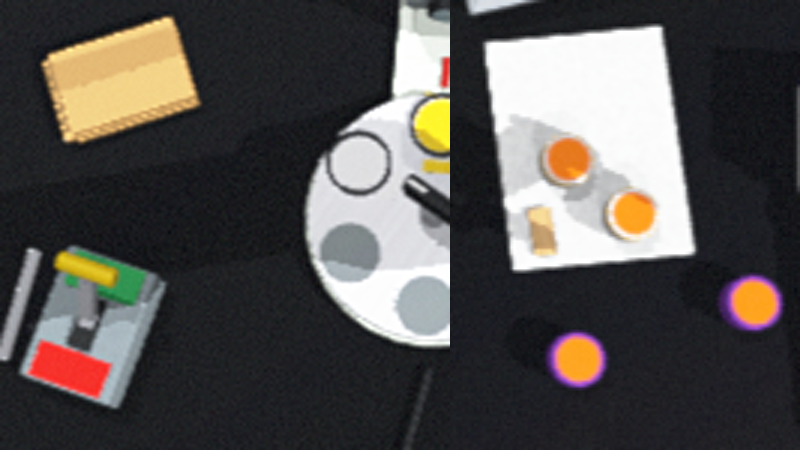

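Yellow well currently faces the reader (327,191); two tins on the sheet (429,254) and (450,271), purple look-alikes at (432,320), (491,300); lever at green (on) at (213,240). Now precise geometry.

```bash
cat >> h.py <<'E'
def cloud(cam,D):
    m=r.camera_model(cam); K=np.array([[m['fx'],0,m['cx']],[0,m['fy'],m['cy']],[0,0,1.]])
    v,u=np.mgrid[0:480,0:640]; p=cv2.undistortPoints(np.stack([u,v],-1).reshape(-1,1,2).astype(float),K,np.array([m['k1'],0,0,0,0.])).reshape(480,640,2)
    T=np.array(m['extrinsics']); P=np.dstack([p,np.ones((480,640))])*D[...,None]; return P@T[:3,:3].T+T[:3,3]
def pca(X):
    c=X[:,:2].mean(0); w,V=np.linalg.eigh(np.cov((X[:,:2]-c).T)); a=V[:,1]; return c,np.degrees(np.arctan2(a[1],a[0])),np.sqrt(w)*1e3
def tins(im,D,cam='top',zt=0.033):
    h=cv2.cvtColor(im,cv2.COLOR_RGB2HSV); m=((h[...,0]>5)&(h[...,0]<20)&(h[...,1]>170)&(h[...,2]>120)).astype(np.uint8)
    n,l,s,c=cv2.connectedComponentsWithStats(m); X=cloud(cam,D); out=[]
    for i in range(1,n):
        z=np.median(X[...,2][l==i])
        if s[i,4]>60: out.append((np.round(c[i],1),s[i,4],np.round(z,4),np.round(at_z(cam,c[i],z),4)))
    return out
E
python3 - <<'E'
from h import *
np.set_printoptions(precision=4,suppress=True)
for c in ('top','scene'):
    im,D=r.grab_frame(c); X=cloud(c,D); h=cv2.cvtColor(im,cv2.COLOR_RGB2HSV)
    for t in tins(im,D,c): 
        if abs(t[3][0]-.42)<.15 and abs(t[3][1]+.35)<.15: print(c,t)
    def reg(x0,x1,y0,y1,z0,z1): return (X[...,0]>x0)&(X[...,0]<x1)&(X[...,1]>y0)&(X[...,1]<y1)&(X[...,2]>z0)&(X[...,2]<z1)
    g=reg(.53,.65,-.06,.06,.09,.104); print('grip',g.sum(),pca(X[g]),np.median(X[g][:,2]))
    disc=reg(.43,.73,-.16,.14,.017,.031)
    pts=X[disc][:,:2].astype(np.float32); print('disc',cv2.minEnclosingCircle(pts), disc.sum(), pts.mean(0))
    rd=reg(.70,.9,-.1,.1,.14,.17); print('reader',pca(X[rd]),np.median(X[rd][:,2]))
    red=((h[...,0]<6)|(h[...,0]>174))&(h[...,1]>150)&reg(.65,.8,-.08,.08,0,.05); print('ptr',X[red].mean(0),pca(X[red])[1])
    b=reg(.40,.62,.2,.42,.095,.125)&(h[...,0]>20)&(h[...,0]<35)&(h[...,1]>120); print('bar',b.sum(),pca(X[b]),np.median(X[b][:,2]))
    bx=reg(.37,.62,.2,.42,.035,.055); q=X[bx][:,:2].astype(np.float32); print('box',cv2.minAreaRect(q*1000))
    tg=reg(.33,.58,-.42,-.22,.004,.012)&(h[...,1]>60)&(h[...,0]>8)&(h[...,0]<25); print('tag',tg.sum(),X[tg].mean(0))
E
```

```text
top (array([429.1, 252.7]), np.int32(132), np.float64(0.0332), array([ 0.4911, -0.2974,  0.0332]))
top (array([451.2, 270.8]), np.int32(132), np.float64(0.033), array([ 0.4396, -0.3553,  0.033 ]))
top (array([491.4, 300.3]), np.int32(141), np.float64(0.0305), array([ 0.3572, -0.4601,  0.0305]))
top (array([432.4, 319.3]), np.int32(140), np.float64(0.0296), array([ 0.3082, -0.2971,  0.0296]))
grip 130 (array([ 0.5875, -0.0083]), np.float64(54.47685036356743), array([ 4.6871, 17.2365])) 0.09666601701708966
disc ((0.5939496755599976, -0.008863165974617004), 0.1292530745267868) 5061 [ 0.5859 -0.008 ]
reader (array([ 0.7794, -0.0262]), np.float64(86.1546625626558), array([17.2311, 22.2592])) 0.15471991276737374
ptr [ 0.7336 -0.0202  0.0157] 174.31435646660245
bar 127 (array([0.5242, 0.301 ]), np.float64(70.5719407446579), array([ 4.7562, 15.7291])) 0.11323082600904066
box ((486.1903991699219, 315.167236328125), (92.2055435180664, 130.44996643066406), 70.25892639160156)
tag 101 [ 0.4276 -0.2746  0.0083]
grip 98 (array([ 0.5915, -0.0057]), np.float64(55.9828849256933), array([ 5.257 , 16.88
[... 334 characters left out ...]
.008 ])) 0.11334894928385619
box ((488.7889099121094, 316.3115234375), (93.7388916015625, 138.1896209716797), 70.49173736572266)
tag 37 [ 0.4305 -0.274   0.0079]<stdin>:12: RuntimeWarning: Mean of empty slice.
  ret = um.true_divide(
h.py:22: RuntimeWarning: Mean of empty slice.
  c=X[:,:2].mean(0); w,V=np.linalg.eigh(np.cov((X[:,:2]-c).T)); a=V[:,1]; return c,np.degrees(np.arctan2(a[1],a[0])),np.sqrt(w)*1e3
  avg = a.mean(axis, **keepdims_kw)
h.py:22: RuntimeWarning: Degrees of freedom <= 0 for slice
  c=X[:,:2].mean(0); w,V=np.linalg.eigh(np.cov((X[:,:2]-c).T)); a=V[:,1]; return c,np.degrees(np.arctan2(a[1],a[0])),np.sqrt(w)*1e3
  c *= np.true_divide(1, fact)
  c *= np.true_divide(1, fact)
```

```bash
cat >> h.py <<'E'
def go(x,y,z,psi):
    o=r.get_obs(); M=R.from_rotvec(o['orientation']).as_matrix(); c=np.radians(psi)
    T=np.array([[np.cos(c),np.sin(c),0],[np.sin(c),-np.cos(c),0],[0,0,-1]])
    d=M.T@(np.array([x,y,z])-o['tcp_pos'])/.25; w=R.from_matrix(M.T@T).as_rotvec()/(np.pi/2)
    print('shift',np.round(d,3),'turn',np.round(w,3),'yaw',round(np.degrees(np.arctan2(M[1,0],M[0,0])),2))
E
python3 -c "
from h import *
go(.572,.285,.25,70.3);go(.572,.285,.115,70.3)"
```

```text
shift [ 2.556e+00 -2.706e+00  1.000e-03] turn [ 0.     0.    -0.488] yaw 26.34
shift [ 2.556 -2.706  0.541] turn [ 0.     0.    -0.488] yaw 26.34
```

{"fn": "servo_tool", "kwargs": {
  "commands": [
    [[0.85,-0.9,0],[0,0,0]],
    [[0.85,-0.9,0],[0,0,0]],
    [[0.85,-0.9,0],[0,0,0]],
    [[0.85,-0.9,0],[0,0,0]],
    [[0.85,-0.9,0],[0,0,0]],
    [[0.85,-0.9,0],[0,0,0]],
    [[0.85,-0.9,0],[0,0,0]],
    [[0.85,-0.9,0],[0,0,0]]
  ],
  "claw": 1
}}

```text
clock: 1.8
tcp_pos: [0.391, -0.3073, 0.2507]
orientation: [3.057, 0.722, 0.001]
contact_force: [0.9, -0.6, 0.7]
grip_width: 0.0004
gripper_force: 0.0
```

{"fn": "servo_tool", "kwargs": {
  "commands": [
    [[0.85,-0.9,0],[0,0,0]],
    [[0.85,-0.9,0],[0,0,0]],
    [[0.85,-0.9,0],[0,0,0]],
    [[0.85,-0.9,0],[0,0,0]],
    [[0.85,-0.9,0],[0,0,0]],
    [[0.85,-0.9,0],[0,0,0]],
    [[0.85,-0.9,0],[0,0,0]],
    [[0.85,-0.9,0],[0,0,0]]
  ]
}}

```text
clock: 2.6
tcp_pos: [0.4817, -0.0129, 0.2503]
orientation: [-3.058, -0.718, -0.001]
contact_force: [-0.3, -1.1, 0.0]
grip_width: 0.0001
gripper_force: 0.0
```

{"fn": "servo_tool", "kwargs": {
  "commands": [
    [[0.85,-0.9,0],[0,0,-0.49]],
    [[0.85,-0.9,0],[0,0,-0.49]],
    [[0.85,-0.9,0],[0,0,-0.49]],
    [[0.85,-0.9,0],[0,0,-0.49]],
    [[0.85,-0.9,0],[0,0,-0.49]],
    [[0.85,-0.9,0],[0,0,-0.49]],
    [[0.85,-0.9,0],[0,0,-0.49]],
    [[0.85,-0.9,0],[0,0,-0.49]],
    [[0.85,-0.9,0],[0,0,-0.49]]
  ]
}}

```text
clock: 3.5
tcp_pos: [0.5724, 0.279, 0.2496]
orientation: [2.569, 1.805, -0.003]
contact_force: [0.5, -0.3, -0.3]
grip_width: -0.0
gripper_force: 0.0
```

```bash
python3 -c "
from h import *
o=r.get_obs();print(o['tcp_pos'],o['joints'],o['grip_width'],o['clock'])
go(.575,.284,.115,70.3)"
```

```text
[0.57243576 0.27902389 0.24958997] [-0.15216671  0.47269298 -0.55174802  1.62168028  0.2696899   1.12580076
 -1.11792456] -1.9069966655001046e-05 3.5
shift [0.024 0.003 0.538] turn [ 0.     0.002 -0.001] yaw 70.2
```

{"fn": "servo_tool", "kwargs": {
  "commands": [
    [[0.025,0,0.27],[0,0,0]],
    [[0.025,0,0.54],[0,0,0]],
    [[0.025,0,0.54],[0,0,0]],
    [[0.025,0,0.54],[0,0,0]],
    [[0.025,0,0.54],[0,0,0]]
  ]
}}

```text
clock: 4.0
tcp_pos: [0.5742, 0.2865, 0.1161]
orientation: [2.568, 1.808, -0.001]
contact_force: [0.8, -0.4, 0.5]
grip_width: -0.0
gripper_force: 0.0
```

{"fn": "servo_tool", "kwargs": {
  "commands": [
    [[0,-0.06,0],[0,0,0]],
    [[0,-0.12,0],[0,0,0]],
    [[0,-0.16,0],[0,0,0]],
    [[0,-0.2,0],[0,0,0]],
    [[0,-0.24,0],[0,0,0]],
    [[0,-0.28,0],[0,0,0]],
    [[0,-0.31,0],[0,0,0]],
    [[0,-0.34,0],[0,0,0]],
    [[0,-0.34,0],[0,0,0]],
    [[0,-0.34,0],[0,0,0]]
  ]
}}

```text
clock: 5.0
tcp_pos: [0.4927, 0.3174, 0.1151]
orientation: [-2.566, -1.813, 0.001]
contact_force: [0.0, 0.0, -0.3]
grip_width: 0.0001
gripper_force: 0.0
```

```bash
cat >> h.py <<'E'
def bar():
    for c in ('top','scene'):
        im,D=grab(c,c+'_bar'); X=cloud(c,D); h=cv2.cvtColor(im,cv2.COLOR_RGB2HSV)
        b=(abs(X[...,0]-.49)<.13)&(abs(X[...,1]-.31)<.12)&(X[...,2]>.085)&(X[...,2]<.135)&(h[...,0]>20)&(h[...,0]<35)&(h[...,1]>120)
        P=X[b]
        if b.sum()>10: print(c,'bar',b.sum(),P.mean(0),'along iso x mm',1e3*(P[:,:2].mean(0)-[.487,.3155])@[.9415,-.337])
        else: print(c,'bar unseen')
E
python3 -c "
from h import *
bar()"
```

```text
top bar unseen
scene bar 33 [0.44541395 0.31427491 0.11285196] along iso x mm -38.740410404270634
```

{"fn": "servo_tool", "kwargs": {
  "commands": [
    [[0,0,-0.27],[0,0,0]],
    [[0,0,-0.54],[0,0,0]],
    [[0,0,-0.54],[0,0,0]],
    [[0,0,-0.54],[0,0,0]]
  ],
  "claw": 0.3
}}

```text
clock: 5.5
tcp_pos: [0.4958, 0.3192, 0.2559]
orientation: [2.567, 1.811, 0.015]
contact_force: [1.3, 0.0, -0.1]
grip_width: 0.0582
gripper_force: 0.0
```

```bash
python3 -c "
from h import *
o=r.get_obs();print(o['tcp_pos'],o['joints'],o['grip_width'],o['clock'])
go(.589,-.007,.25,55)"
```

```text
[0.49580918 0.31924558 0.25592163] [-0.21860198  0.38821543 -0.59127929  1.73503483  0.24323078  1.08197745
 -1.23072307] 0.05815687033207003 5.5
shift [-1.104  0.789  0.02 ] turn [ 0.003 -0.005  0.171] yaw 70.4
```

{"fn": "servo_tool", "kwargs": {
  "commands": [
    [[-0.55,0.4,0],[0,0,0]],
    [[-0.55,0.4,0],[0,0,0]],
    [[-0.55,0.4,0],[0,0,0]],
    [[-0.55,0.4,0],[0,0,0]],
    [[-0.55,0.4,0],[0,0,0]]
  ]
}}

```text
clock: 6.0
tcp_pos: [0.5427, 0.1489, 0.2491]
orientation: [2.573, 1.801, -0.004]
contact_force: [-1.4, 0.1, -0.0]
grip_width: 0.0598
gripper_force: 0.0
```

{"fn": "servo_tool", "kwargs": {
  "commands": [
    [[-0.55,0.39,0],[0,0,0.17]],
    [[-0.55,0.39,0],[0,0,0.17]],
    [[-0.55,0.39,0],[0,0,0.17]],
    [[-0.55,0.39,0],[0,0,0.17]],
    [[-0.55,0.39,0],[0,0,0.17]],
    [[-0.55,0.39,0],[0,0,0.17]],
    [[-0.55,0.39,0],[0,0,0.17]]
  ]
}}

```text
clock: 6.7
tcp_pos: [0.587, -0.0053, 0.2501]
orientation: [-2.781, -1.458, -0.0]
contact_force: [-0.4, -0.2, -0.4]
grip_width: 0.06
gripper_force: 0.0
```

```bash
python3 -c "
from h import *
o=r.get_obs();print(o['tcp_pos'],o['joints'],o['grip_width'],o['clock'])
go(.589,-.007,.087,55)"
```

```text
[ 0.58702095 -0.00532314  0.25008226] [ 0.23844312  0.36715772 -0.42682422  1.74867335  0.16946532  1.06256544
 -0.85099341] 0.0599616980899506 6.7
shift [-0.002  0.011  0.652] turn [-0.001 -0.     0.004] yaw 55.34
```

{"fn": "servo_tool", "kwargs": {
  "commands": [
    [[0,0.01,0.2],[0,0,0]],
    [[0,0.01,0.4],[0,0,0]],
    [[0,0.01,0.55],[0,0,0]],
    [[0,0.01,0.65],[0,0,0]],
    [[0,0.01,0.65],[0,0,0]],
    [[0,0.01,0.65],[0,0,0]]
  ]
}}

```text
clock: 7.3
tcp_pos: [0.5896, -0.0078, 0.0883]
orientation: [-2.783, -1.457, -0.001]
contact_force: [1.0, -0.7, -0.1]
grip_width: 0.0596
gripper_force: 0.0
```

{"fn": "servo_tool", "kwargs": {
  "commands": [
    [[0,0,0],[0,0,0]],
    [[0,0,0],[0,0,0]],
    [[0,0,0],[0,0,0]],
    [[0,0,0],[0,0,0]],
    [[0,0,0],[0,0,0]],
    [[0,0,0],[0,0,0]]
  ],
  "claw": 1,
  "squeeze": 50
}}

```text
clock: 7.9
tcp_pos: [0.5876, -0.0074, 0.0893]
orientation: [-2.782, -1.455, 0.003]
contact_force: [-9.4, 4.3, 11.2]
grip_width: 0.0148
gripper_force: 51.7
```

{"fn": "servo_tool", "kwargs": {
  "commands": [
    [[0,0,0],[0,0,0.04]],
    [[0,0,0],[0,0,0.08]],
    [[0,0,0],[0,0,0.12]],
    [[0,0,0],[0,0,0.16]],
    [[0,0,0],[0,0,0.2]],
    [[0,0,0],[0,0,0.24]],
    [[0,0,0],[0,0,0.28]],
    [[0,0,0],[0,0,0.32]],
    [[0,0,0],[0,0,0.36]],
    [[0,0,0],[0,0,0.4]],
    [[0,0,0],[0,0,0.44]],
    [[0,0,0],[0,0,0.48]],
    [[0,0,0],[0,0,0.52]],
    [[0,0,0],[0,0,0.56]],
    [[0,0,0],[0,0,0.6]],
    [[0,0,0],[0,0,0.64]],
    [[0,0,0],[0,0,0.67]],
    [[0,0,0],[0,0,0.67]],
    [[0,0,0],[0,0,0.67]]
  ]
}}

```text
clock: 9.8
tcp_pos: [0.5864, -0.0048, 0.0892]
orientation: [-3.135, 0.136, 0.009]
contact_force: [-14.5, 9.2, 15.7]
grip_width: 0.0151
gripper_force: 52.3
```

{"fn": "servo_tool", "kwargs": {
  "commands": [
    [[0,0,0],[0,0,0]],
    [[0,0,0],[0,0,0]],
    [[0,0,0],[0,0,0]],
    [[0,0,0],[0,0,0]],
    [[0,0,-0.2],[0,0,0]],
    [[0,0,-0.4],[0,0,0]],
    [[0,0,-0.65],[0,0,0]],
    [[0,0,-0.65],[0,0,0]],
    [[0,0,-0.65],[0,0,0]]
  ],
  "claw": 0.3
}}

```text
clock: 10.7
tcp_pos: [0.591, -0.0097, 0.2531]
orientation: [-3.138, 0.142, -0.009]
contact_force: [-0.5, -0.5, 0.0]
grip_width: 0.0598
gripper_force: 0.0
```

```bash
cat >> h.py <<'E'
def wells():
    for c in ('top','scene'):
        im,D=grab(c,c+'_w'); X=cloud(c,D); h=cv2.cvtColor(im,cv2.COLOR_RGB2HSV)
        for n,a,b in (('yellow',22,35),('blue',100,125)):
            m=(h[...,0]>a)&(h[...,0]<b)&(h[...,1]>120)&(np.hypot(X[...,0]-.589,X[...,1]+.007)<.13)&(abs(X[...,2]-.025)<.006)
            k,l,s,q=cv2.connectedComponentsWithStats(m.astype(np.uint8)); 
            if k>1:
                i=1+np.argmax(s[1:,4]); print(c,n,s[i,4],np.round(at_z(c,q[i],.024),4))
        g=(abs(X[...,0]-.589)<.05)&(abs(X[...,1]+.007)<.05)&(abs(X[...,2]-.097)<.007)
        if g.sum()>30: print(c,'grip',pca(X[g])[:2])
        for t in tins(im,D,c):
            if t[3][2]>.01 and t[3][0]>.3 and t[3][1]>-.5: print(c,'tin',*t)
E
python3 -c "
from h import *
np.set_printoptions(precision=4,suppress=True)
wells()
go(.4911,-.2974,.25,20)"
```

```text
top yellow 2 [ 0.6472 -0.11    0.024 ]
top tin [451.5 271.1] 98 0.0336 [ 0.4386 -0.356   0.0336]
top tin [489.9 299.3] 73 0.0308 [ 0.3601 -0.4564  0.0308]
scene yellow 165 [ 0.6267 -0.0862  0.024 ]
scene blue 161 [ 0.5386 -0.0765  0.024 ]
scene grip (array([ 0.592 , -0.0051]), np.float64(175.3295708254647))
shift [-0.285  1.181 -0.003] turn [ 0.     0.001 -0.28 ] yaw -5.17
```

{"fn": "servo_tool", "kwargs": {
  "commands": [
    [[-0.14,0.59,0],[0,0,0]],
    [[-0.14,0.59,0],[0,0,0]],
    [[-0.14,0.59,0],[0,0,0]],
    [[-0.14,0.59,0],[0,0,0]],
    [[-0.14,0.59,0],[0,0,0]]
  ],
  "claw": 0.2
}}

```text
clock: 11.3
tcp_pos: [0.5396, -0.1548, 0.2481]
orientation: [-3.138, 0.147, 0.006]
contact_force: [-0.3, 0.7, -0.5]
grip_width: 0.0686
gripper_force: 0.0
```

{"fn": "servo_tool", "kwargs": {
  "commands": [
    [[-0.145,0.59,0],[0,0,-0.28]],
    [[-0.145,0.59,0],[0,0,-0.28]],
    [[-0.145,0.59,0],[0,0,-0.28]],
    [[-0.145,0.59,0],[0,0,-0.28]],
    [[-0.145,0.59,0],[0,0,-0.28]],
    [[-0.145,0.59,0],[0,0,-0.28]]
  ]
}}

```text
clock: 11.9
tcp_pos: [0.4928, -0.2944, 0.2492]
orientation: [-3.091, -0.549, 0.001]
contact_force: [-0.2, 0.1, 0.6]
grip_width: 0.0684
gripper_force: 0.0
```

```bash
python3 -c "
from h import *
np.set_printoptions(precision=4,suppress=True)
im,D=grab('scene','s1')
for t in tins(im,D,'scene'): print(t)
for d in r.mark_of('scene','tin1')[:6]: print(d['confidence'],d['uv'],at_z('scene',d['uv'],.003))
go(.4911,-.2974,.030,20)"
```

```text
(array([ 85.2, 243.6]), np.int32(183), np.float64(0.1782), array([ 0.3478, -0.7197,  0.1782]))
(array([ 45. , 256.1]), np.int32(213), np.float64(0.1779), array([ 0.3525, -0.8476,  0.1779]))
0.77 [231.9, 269.0] [ 0.4818 -0.303   0.003 ]
0.56 [215.9, 264.0] [ 0.4462 -0.3503  0.003 ]
0.54 [180.5, 251.7] [ 0.361  -0.4564  0.003 ]
0.37 [224.1, 228.3] [ 0.3156 -0.2908  0.003 ]
0.19 [233.8, 253.0] [ 0.4236 -0.282   0.003 ]
shift [-0.013  0.011  0.879] turn [-0.001 -0.     0.003] yaw 20.24
```

{"fn": "servo_tool", "kwargs": {
  "commands": [
    [[-0.012,0.01,0.2],[0,0,0]],
    [[-0.012,0.01,0.4],[0,0,0]],
    [[-0.012,0.01,0.6],[0,0,0]],
    [[-0.012,0.01,0.76],[0,0,0]],
    [[-0.012,0.01,0.88],[0,0,0]],
    [[-0.012,0.01,0.88],[0,0,0]],
    [[-0.012,0.01,0.88],[0,0,0]]
  ]
}}

```text
clock: 12.7
tcp_pos: [0.4908, -0.2988, 0.0306]
orientation: [-3.092, -0.549, 0.0]
contact_force: [0.9, -0.7, 1.0]
grip_width: 0.0684
gripper_force: 0.0
```

{"fn": "servo_tool", "kwargs": {
  "commands": [
    [[0,0,0],[0,0,0]],
    [[0,0,0],[0,0,0]],
    [[0,0,0],[0,0,0]],
    [[0,0,0],[0,0,0]],
    [[0,0,0],[0,0,0]],
    [[0,0,0],[0,0,0]]
  ],
  "claw": 1,
  "squeeze": 40
}}

```text
clock: 13.3
tcp_pos: [0.4917, -0.3004, 0.0327]
orientation: [3.092, 0.547, 0.006]
contact_force: [-0.6, 2.7, 6.5]
grip_width: 0.0467
gripper_force: 40.8
```

{"fn": "servo_tool", "kwargs": {
  "commands": [
    [[0,0,-0.1],[0,0,0]],
    [[0,0,-0.2],[0,0,0]],
    [[0,0,-0.3],[0,0,0]],
    [[0,0,-0.4],[0,0,0]],
    [[0,0,-0.5],[0,0,0]],
    [[0,0,-0.6],[0,0,0]],
    [[0,0,-0.6],[0,0,0]]
  ]
}}

```text
clock: 14.0
tcp_pos: [0.4922, -0.3015, 0.1853]
orientation: [3.089, 0.545, 0.011]
contact_force: [1.0, -0.3, -2.2]
grip_width: 0.0465
gripper_force: 41.4
```

```bash
python3 -c "
from h import *
o=r.get_obs();print(o['grip_width'],o['gripper_force'],o['contact_force'],o['joints'])
grab('scene','s2')
a=cv2.imread('pics/s2.png');cv2.imwrite('pics/s2c.png',cv2.resize(a[170:330,150:390],(720,480),interpolation=2))
go(.5373,-.0774,.20,55)"
```

```text
0.046530830562502276 41.438342928886414 [ 0.98332879 -0.34842066 -2.15914348] [ 0.49042622  0.38551362 -0.06185237  1.86069843  0.03046195  0.88751735
 -0.80740433]
shift [ 0.48  -0.777 -0.069] turn [ 0.003 -0.002 -0.389] yaw 20.02
```

View pics/s2c.png

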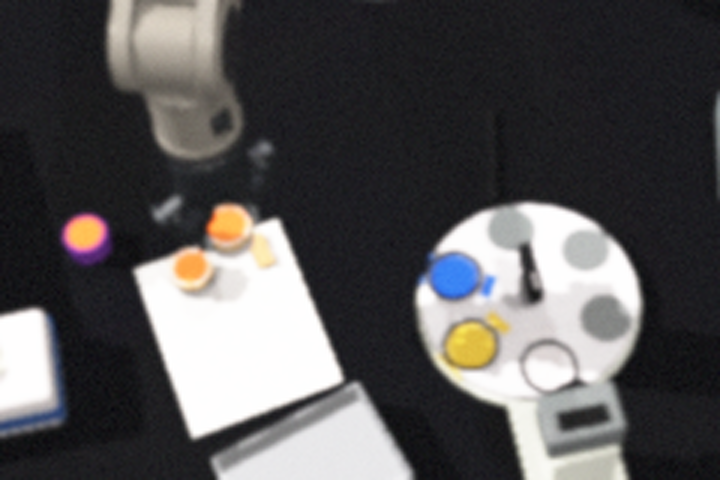

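The tin is in the grip (crop 230,225), the other tin still on the sheet (192,268), white well faces the reader (548,365). Carrying to blue.

{"fn": "servo_tool", "kwargs": {
  "commands": [
    [[0.1,-0.16,-0.07],[0,0,-0.06]],
    [[0.2,-0.32,-0.07],[0,0,-0.12]],
    [[0.3,-0.48,-0.07],[0,0,-0.18]],
    [[0.4,-0.64,-0.07],[0,0,-0.24]],
    [[0.48,-0.777,-0.07],[0,0,-0.3]],
    [[0.48,-0.777,-0.07],[0,0,-0.36]],
    [[0.48,-0.777,-0.07],[0,0,-0.389]],
    [[0.48,-0.777,-0.07],[0,0,-0.389]],
    [[0.48,-0.777,-0.07],[0,0,-0.389]]
  ]
}}

```text
clock: 14.95
tcp_pos: [0.5356, -0.0769, 0.1972]
orientation: [-2.787, -1.449, 0.001]
contact_force: [-0.1, -0.7, -1.0]
grip_width: 0.0462
gripper_force: 44.4
```

```bash
python3 -c "
from h import *
o=r.get_obs();print(o['grip_width'],o['gripper_force'],o['tcp_pos'])
grab('scene','s3')
a=cv2.imread('pics/s3.png');cv2.imwrite('pics/s3c.png',cv2.resize(a[170:330,180:420],(720,480),interpolation=2))
go(.5373,-.0774,.053,55)"
```

```text
0.04620369146968747 44.42463934421539 [ 0.53560942 -0.0769013   0.19724739]
shift [0.002 0.006 0.578] turn [-0.     0.    -0.001] yaw 54.95
```

View pics/s3c.png

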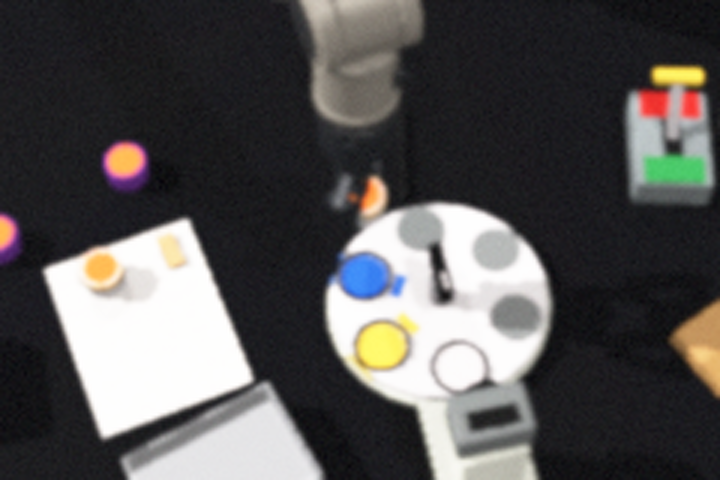

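{"fn": "servo_tool", "kwargs": {
  "commands": [
    [[0.003,0.006,0.14],[0,0,0]],
    [[0.003,0.006,0.28],[0,0,0]],
    [[0.003,0.006,0.4],[0,0,0]],
    [[0.003,0.006,0.47],[0,0,0]],
    [[0.003,0.006,0.5],[0,0,0]],
    [[0.003,0.006,0.5],[0,0,0]]
  ]
}}

```text
clock: 15.6
tcp_pos: [0.5373, -0.077, 0.0721]
orientation: [-2.786, -1.45, 0.002]
contact_force: [-0.2, 1.0, -1.3]
grip_width: 0.0467
gripper_force: 44.2
```

```bash
python3 -c "
from h import *
o=r.get_obs();print(o['grip_width'],o['contact_force'],o['tcp_pos'])
im,D=grab('scene','s4')
a=cv2.imread('pics/s4.png');p=a[230:310,275:365];cv2.imwrite('pics/s4c.png',cv2.resize(p,(720,640)[:1]+(600,),interpolation=2))
go(.5373,-.0774,.053,55)"
```

```text
0.04667105120220154 [-0.20805007  1.02392536 -1.31774507] [ 0.53725261 -0.07700373  0.07205367]
shift [-0.003 -0.001  0.08 ] turn [ 0. -0.  0.] yaw 55.02
```

View pics/s4c.png

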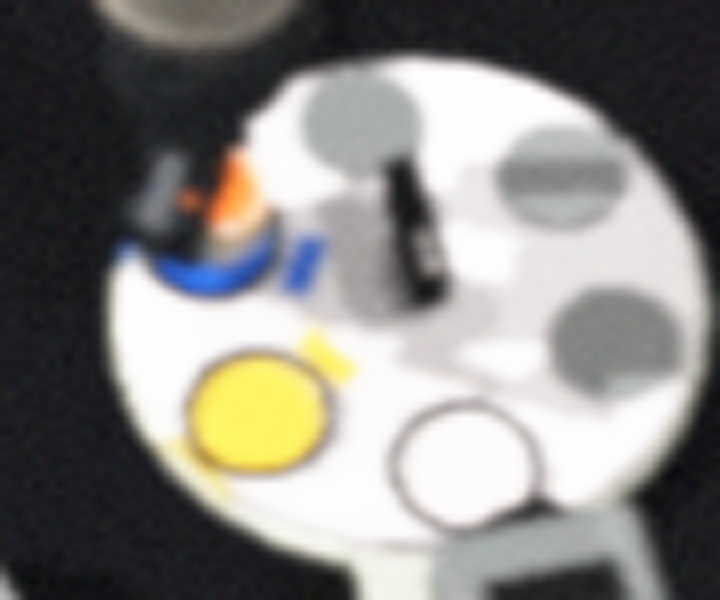

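Tin hovers over the blue well (210,240 in the crop); lowering.

{"fn": "servo_tool", "kwargs": {
  "commands": [
    [[0,0,0.025],[0,0,0]],
    [[0,0,0.05],[0,0,0]],
    [[0,0,0.065],[0,0,0]],
    [[0,0,0.072],[0,0,0]],
    [[0,0,0.072],[0,0,0]]
  ]
}}

```text
clock: 16.15
tcp_pos: [0.5377, -0.0769, 0.0546]
orientation: [-2.786, -1.452, 0.0]
contact_force: [-0.6, -0.5, -1.0]
grip_width: 0.0463
gripper_force: 44.2
```

{"fn": "servo_tool", "kwargs": {
  "commands": [
    [[0,0,0],[0,0,0]],
    [[0,0,0],[0,0,0]],
    [[0,0,0],[0,0,0]],
    [[0,0,0],[0,0,0]],
    [[0,0,-0.1],[0,0,0]],
    [[0,0,-0.3],[0,0,0]],
    [[0,0,-0.5],[0,0,0]],
    [[0,0,-0.7],[0,0,0]],
    [[0,0,-0.8],[0,0,0]],
    [[0,0,-0.8],[0,0,0]]
  ],
  "claw": 0.25
}}

```text
clock: 17.15
tcp_pos: [0.5402, -0.077, 0.2595]
orientation: [2.782, 1.449, 0.011]
contact_force: [-0.6, 0.4, -0.2]
grip_width: 0.0638
gripper_force: 0.0
```

```bash
python3 -c "
from h import *
np.set_printoptions(precision=4,suppress=True)
wells()
go(.439,-.3555,.25,48)"
```

```text
top yellow 12 [ 0.6135 -0.045   0.024 ]
top blue 3 [ 0.5725 -0.0492  0.024 ]
top grip (array([ 0.5877, -0.0077]), np.float64(174.3409579058473))
top tin [451.1 270.8] 130 0.0331 [ 0.4396 -0.355   0.0331]
top tin [491.4 300.3] 142 0.0309 [ 0.3572 -0.4602  0.0309]
top tin [432.4 319.3] 144 0.0302 [ 0.3082 -0.297   0.0302]
scene yellow 161 [ 0.6269 -0.0859  0.024 ]
scene blue 11 [ 0.5609 -0.0428  0.024 ]
scene grip (array([ 0.5934, -0.0053]), np.float64(174.375329838942))
shift [-1.139  0.315  0.02 ] turn [ 0.    -0.     0.078] yaw 55.05
```

{"fn": "servo_tool", "kwargs": {
  "commands": [
    [[-0.57,0.157,0],[0,0,0]],
    [[-0.57,0.157,0],[0,0,0]],
    [[-0.57,0.157,0],[0,0,0]],
    [[-0.57,0.157,0],[0,0,0]],
    [[-0.57,0.157,0],[0,0,0]]
  ],
  "claw": 0.2
}}

```text
clock: 17.75
tcp_pos: [0.4869, -0.217, 0.2529]
orientation: [-2.786, -1.446, 0.004]
contact_force: [0.1, 1.0, -0.5]
grip_width: 0.0684
gripper_force: 0.0
```

{"fn": "servo_tool", "kwargs": {
  "commands": [
    [[-0.57,0.157,0],[0,0,0.08]],
    [[-0.57,0.157,0],[0,0,0.08]],
    [[-0.57,0.157,0],[0,0,0.08]],
    [[-0.57,0.157,0],[0,0,0.08]],
    [[-0.57,0.157,0],[0,0,0.08]],
    [[-0.57,0.157,0],[0,0,0.08]]
  ]
}}

```text
clock: 18.35
tcp_pos: [0.4402, -0.3528, 0.254]
orientation: [-2.867, -1.279, -0.001]
contact_force: [0.7, 0.3, -0.2]
grip_width: 0.0684
gripper_force: 0.0
```

```bash
python3 -c "
from h import *
np.set_printoptions(precision=4,suppress=True)
wells()
a=cv2.imread('pics/scene_w.png');b=cv2.imread('pics/top_w.png')
cv2.imwrite('pics/c5.png',cv2.hconcat([cv2.resize(a[190:320,190:370],(450,325)),cv2.resize(b[170:300,270:390],(300,325))]))
go(.4396,-.3553,.030,48)"
```

```text
top yellow 239 [ 0.625  -0.0867  0.024 ]
top blue 32 [ 0.5613 -0.0444  0.024 ]
top grip (array([ 0.5872, -0.0076]), np.float64(174.57214398949554))
top tin [349.9 236.1] 127 0.054 [ 0.5379 -0.0771  0.054 ]
top tin [451.3 270.9] 133 0.0334 [ 0.4393 -0.3556  0.0334]
top tin [432.3 319.4] 144 0.0305 [ 0.3079 -0.2967  0.0305]
scene yellow 154 [ 0.6261 -0.0857  0.024 ]
scene blue 11 [ 0.5629 -0.0441  0.024 ]
scene grip (array([ 0.5916, -0.0047]), np.float64(175.29526620125802))
shift [-0.009  0.005  0.898] turn [-0.001 -0.     0.001] yaw 48.08
```

View pics/c5.png

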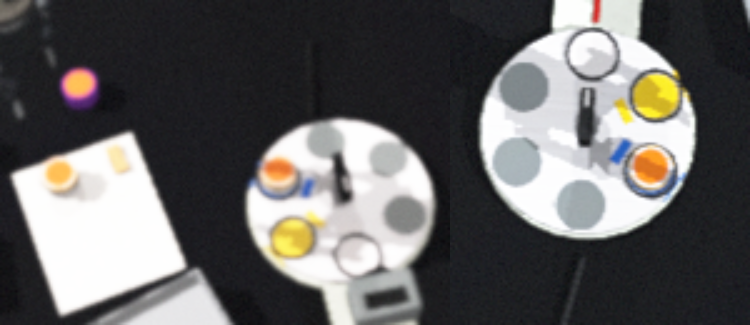

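Tin 1 sits in the blue well (top at z=0.054; crop 650,165); tin 2 unmoved. Yellow well at (0.6255,-0.086).

{"fn": "servo_tool", "kwargs": {
  "commands": [
    [[-0.009,0.005,0.2],[0,0,0]],
    [[-0.009,0.005,0.4],[0,0,0]],
    [[-0.009,0.005,0.6],[0,0,0]],
    [[-0.009,0.005,0.76],[0,0,0]],
    [[-0.009,0.005,0.9],[0,0,0]],
    [[-0.009,0.005,0.9],[0,0,0]],
    [[-0.009,0.005,0.9],[0,0,0]]
  ]
}}

```text
clock: 19.15
tcp_pos: [0.439, -0.357, 0.0301]
orientation: [-2.87, -1.276, -0.0]
contact_force: [0.3, 0.2, 0.5]
grip_width: 0.0684
gripper_force: 0.0
```

{"fn": "servo_tool", "kwargs": {
  "commands": [
    [[0,0,0],[0,0,0]],
    [[0,0,0],[0,0,0]],
    [[0,0,0],[0,0,0]],
    [[0,0,0],[0,0,0]],
    [[0,0,0],[0,0,0]],
    [[0,0,0],[0,0,0]]
  ],
  "claw": 1,
  "squeeze": 40
}}

```text
clock: 19.75
tcp_pos: [0.4399, -0.3586, 0.0324]
orientation: [2.868, 1.273, 0.004]
contact_force: [-0.6, 1.7, 7.0]
grip_width: 0.0467
gripper_force: 40.8
```

{"fn": "servo_tool", "kwargs": {
  "commands": [
    [[0,0,-0.1],[0,0,0]],
    [[0,0,-0.2],[0,0,0]],
    [[0,0,-0.3],[0,0,0]],
    [[0,0,-0.4],[0,0,0]],
    [[0,0,-0.5],[0,0,0]],
    [[0,0,-0.65],[0,0,0]],
    [[0,0,-0.65],[0,0,0]]
  ]
}}

```text
clock: 20.45
tcp_pos: [0.4411, -0.3599, 0.199]
orientation: [2.863, 1.27, 0.009]
contact_force: [0.2, 0.7, -0.3]
grip_width: 0.0467
gripper_force: 41.5
```

```bash
python3 -c "
from h import *
o=r.get_obs();print(o['grip_width'],o['gripper_force'],o['contact_force'],o['joints'])
go(.6255,-.086,.20,48);go(.6255,-.086,.20,115)"
```

```text
0.04672088152565582 41.52607977390289 [ 0.15583024  0.67163837 -0.28704735] [ 0.6585329   0.35770492 -0.10457355  1.86675766  0.04707658  0.90797112
 -0.20397873]
shift [ 1.307 -0.189 -0.004] turn [ 0.007 -0.001 -0.002] yaw 47.83
shift [ 1.307 -0.189 -0.004] turn [ 0.007  0.003 -0.746] yaw 47.83
```

{"fn": "servo_tool", "kwargs": {
  "commands": [
    [[0.16,-0.02,0],[0,0,0]],
    [[0.32,-0.05,0],[0,0,0]],
    [[0.48,-0.07,0],[0,0,0]],
    [[0.65,-0.095,0],[0,0,0]],
    [[0.65,-0.095,0],[0,0,0]]
  ]
}}

```text
clock: 20.95
tcp_pos: [0.5337, -0.2142, 0.1933]
orientation: [-2.864, -1.288, -0.008]
contact_force: [-1.0, 0.1, -1.1]
grip_width: 0.0464
gripper_force: 41.5
```

{"fn": "servo_tool", "kwargs": {
  "commands": [
    [[0.16,-0.02,0],[0,0,-0.07]],
    [[0.32,-0.05,0],[0,0,-0.14]],
    [[0.48,-0.07,0],[0,0,-0.21]],
    [[0.655,-0.095,0],[0,0,-0.28]],
    [[0.655,-0.095,0],[0,0,-0.35]],
    [[0.655,-0.095,0],[0,0,-0.42]],
    [[0.655,-0.095,0],[0,0,-0.49]],
    [[0.655,-0.095,0],[0,0,-0.56]],
    [[0.655,-0.095,0],[0,0,-0.63]],
    [[0.655,-0.095,0],[0,0,-0.7]],
    [[0.655,-0.095,0],[0,0,-0.746]],
    [[0.655,-0.095,0],[0,0,-0.746]],
    [[0.655,-0.095,0],[0,0,-0.746]]
  ]
}}

```text
clock: 22.25
tcp_pos: [0.6219, -0.0847, 0.1926]
orientation: [1.691, 2.647, -0.0]
contact_force: [0.7, -0.2, -1.1]
grip_width: 0.0464
gripper_force: 41.5
```

```bash
python3 -c "
from h import *
np.set_printoptions(precision=4,suppress=True)
o=r.get_obs();print(o['grip_width'],o['gripper_force'],o['tcp_pos'],o['clock'])
wells()
go(.6255,-.0855,.055,115)"
```

```text
0.04639476738770617 41.485100984573364 [ 0.6219 -0.0847  0.1926] 22.25
top yellow 144 [ 0.619  -0.0809  0.024 ]
top blue 33 [ 0.5616 -0.0445  0.024 ]
top grip (array([ 0.5876, -0.0077]), np.float64(174.29337945401124))
top tin [349.8 236.1] 126 0.0541 [ 0.538  -0.077   0.0541]
top tin [491.4 300.3] 142 0.0305 [ 0.3572 -0.4603  0.0305]
scene yellow 165 [ 0.6262 -0.0857  0.024 ]
scene grip (array([ 0.593 , -0.0046]), np.float64(175.461602795766))
shift [-0.01   0.011  0.55 ] turn [ 0.     0.    -0.001] yaw 114.9
```

{"fn": "servo_tool", "kwargs": {
  "commands": [
    [[-0.01,0.011,0.14],[0,0,0]],
    [[-0.01,0.011,0.28],[0,0,0]],
    [[-0.01,0.011,0.4],[0,0,0]],
    [[-0.01,0.011,0.47],[0,0,0]],
    [[-0.01,0.011,0.51],[0,0,0]],
    [[-0.01,0.011,0.54],[0,0,0]],
    [[-0.01,0.011,0.55],[0,0,0]],
    [[-0.01,0.011,0.55],[0,0,0]]
  ]
}}

```text
clock: 23.15
tcp_pos: [0.6261, -0.0853, 0.0555]
orientation: [1.688, 2.648, 0.001]
contact_force: [-0.7, 0.0, -1.1]
grip_width: 0.0464
gripper_force: 41.5
```

{"fn": "servo_tool", "kwargs": {
  "commands": [
    [[0,0,0],[0,0,0]],
    [[0,0,0],[0,0,0]],
    [[0,0,0],[0,0,0]],
    [[0,0,0],[0,0,0]],
    [[0,0,-0.1],[0,0,0]],
    [[0,0,-0.3],[0,0,0]],
    [[0,0,-0.5],[0,0,0]],
    [[0,0,-0.7],[0,0,0]],
    [[0,0,-0.8],[0,0,0]],
    [[0,0,-0.8],[0,0,0]]
  ],
  "claw": 0.25
}}

```text
clock: 24.15
tcp_pos: [0.628, -0.0851, 0.2602]
orientation: [1.684, 2.643, 0.006]
contact_force: [0.3, 0.4, -0.1]
grip_width: 0.0642
gripper_force: 0.0
```

```bash
python3 -c "
from h import *
np.set_printoptions(precision=4,suppress=True)
go(.401,.346,.25,70.3)"
```

```text
shift [ 1.947 -0.095  0.031] turn [0.006 0.001 0.496] yaw 114.98
```

{"fn": "servo_tool", "kwargs": {
  "commands": [
    [[0.97,-0.048,0],[0,0,0]],
    [[0.97,-0.048,0],[0,0,0]],
    [[0.97,-0.048,0],[0,0,0]],
    [[0.97,-0.048,0],[0,0,0]],
    [[0.97,-0.048,0],[0,0,0]],
    [[0.97,-0.048,0],[0,0,0]],
    [[0.97,-0.048,0],[0,0,0]]
  ],
  "claw": 1
}}

```text
clock: 24.85
tcp_pos: [0.5114, 0.1301, 0.2542]
orientation: [-1.684, -2.651, 0.001]
contact_force: [0.3, -0.4, 0.0]
grip_width: 0.0
gripper_force: 0.0
```

{"fn": "servo_tool", "kwargs": {
  "commands": [
    [[0.97,-0.048,0],[0,0,0.5]],
    [[0.97,-0.048,0],[0,0,0.5]],
    [[0.97,-0.048,0],[0,0,0.5]],
    [[0.97,-0.048,0],[0,0,0.5]],
    [[0.97,-0.048,0],[0,0,0.5]],
    [[0.97,-0.048,0],[0,0,0.5]],
    [[0.97,-0.048,0],[0,0,0.5]],
    [[0.97,-0.048,0],[0,0,0.5]]
  ]
}}

```text
clock: 25.65
tcp_pos: [0.4, 0.3427, 0.2541]
orientation: [2.572, 1.802, -0.002]
contact_force: [-0.1, -0.9, 0.6]
grip_width: -0.0002
gripper_force: 0.0
```

```bash
python3 -c "
from h import *
np.set_printoptions(precision=4,suppress=True)
wells(); bar()
o=r.get_obs();print(o['joints'],o['tcp_pos'])
go(.401,.346,.115,70.3)"
```

```text
top yellow 33 [ 0.6094 -0.049   0.024 ]
top blue 34 [ 0.5616 -0.045   0.024 ]
top grip (array([ 0.5878, -0.0076]), np.float64(173.94572042753907))
top tin [351.4 205.8] 124 0.0539 [ 0.6242 -0.0836  0.0539]
top tin [349.8 236.1] 127 0.0544 [ 0.5379 -0.0769  0.0544]
top tin [491.5 300.4] 146 0.03 [ 0.357  -0.4606  0.03  ]
top tin [432.4 319.3] 149 0.0304 [ 0.3081 -0.2969  0.0304]
scene yellow 5 [ 0.6441 -0.0989  0.024 ]
scene blue 13 [ 0.562 -0.044  0.024]
scene grip (array([ 0.5925, -0.0053]), np.float64(174.1648932144469))
top bar 130 [0.4458 0.3289 0.1137] along iso x mm -43.269845080373884
scene bar 80 [0.4502 0.3297 0.1131] along iso x mm -39.41480411369158
[-0.3496  0.2808 -0.5666  1.8727  0.1742  1.0377 -1.339 ] [0.4002 0.3424 0.2545]
shift [ 0.015 -0.002  0.558] turn [ 0.     0.001 -0.005] yaw 69.86
```

{"fn": "servo_tool", "kwargs": {
  "commands": [
    [[0.015,0,0.2],[0,0,0]],
    [[0.015,0,0.4],[0,0,0]],
    [[0.015,0,0.56],[0,0,0]],
    [[0.015,0,0.56],[0,0,0]],
    [[0.015,0,0.56],[0,0,0]]
  ]
}}

```text
clock: 26.35
tcp_pos: [0.4007, 0.3473, 0.1153]
orientation: [2.574, 1.801, -0.001]
contact_force: [0.3, 0.3, 0.9]
grip_width: 0.0002
gripper_force: 0.0
```

{"fn": "servo_tool", "kwargs": {
  "commands": [
    [[0,0.06,0],[0,0,0]],
    [[0,0.12,0],[0,0,0]],
    [[0,0.16,0],[0,0,0]],
    [[0,0.2,0],[0,0,0]],
    [[0,0.24,0],[0,0,0]],
    [[0,0.28,0],[0,0,0]],
    [[0,0.31,0],[0,0,0]],
    [[0,0.34,0],[0,0,0]],
    [[0,0.34,0],[0,0,0]],
    [[0,0.34,0],[0,0,0]],
    [[0,0.34,-0.27],[0,0,0]],
    [[0,0.34,-0.54],[0,0,0]],
    [[0,0.34,-0.54],[0,0,0]],
    [[0,0.34,-0.54],[0,0,0]]
  ]
}}

```text
clock: 27.75
tcp_pos: [0.4816, 0.3212, 0.2555]
orientation: [2.573, 1.803, 0.015]
contact_force: [0.3, -0.0, -0.0]
grip_width: -0.0003
gripper_force: 0.0
```

```bash
python3 -c "
from h import *
bar()
go(.588,-.006,.25,-5.2+180);go(.588,-.006,.25,-5.2)"
```

```text
top bar 130 [0.52412473 0.30028773 0.11342801] along iso x mm 40.07946918840066
scene bar 79 [0.53028285 0.30152777 0.11393258] along iso x mm 45.45944677546243
shift [-1.074e+00  8.500e-01  1.000e-03] turn [ 1.000e-03  0.000e+00 -1.164e+00] yaw 70.03
shift [-1.074e+00  8.500e-01  1.000e-03] turn [ 0.    -0.001  0.836] yaw 70.03
```

{"fn": "servo_tool", "kwargs": {
  "commands": [
    [[-0.54,0.425,0],[0,0,0]],
    [[-0.54,0.425,0],[0,0,0]],
    [[-0.54,0.425,0],[0,0,0]],
    [[-0.54,0.425,0],[0,0,0]],
    [[-0.54,0.425,0],[0,0,0]]
  ],
  "claw": 0.3
}}

```text
clock: 28.35
tcp_pos: [0.5339, 0.1501, 0.2474]
orientation: [2.579, 1.792, -0.008]
contact_force: [0.1, 1.4, 0.5]
grip_width: 0.0597
gripper_force: 0.0
```

{"fn": "servo_tool", "kwargs": {
  "commands": [
    [[-0.54,0.425,0],[0,0,0.836]],
    [[-0.54,0.425,0],[0,0,0.836]],
    [[-0.54,0.425,0],[0,0,0.836]],
    [[-0.54,0.425,0],[0,0,0.836]],
    [[-0.54,0.425,0],[0,0,0.836]],
    [[-0.54,0.425,0],[0,0,0.836]],
    [[-0.54,0.425,0],[0,0,0.836]],
    [[-0.54,0.425,0],[0,0,0.836]],
    [[-0.54,0.425,0],[0,0,0.836]],
    [[-0.54,0.425,0],[0,0,0.836]],
    [[-0.54,0.425,0],[0,0,0.836]]
  ]
}}

```text
clock: 29.45
tcp_pos: [0.5868, -0.0066, 0.2487]
orientation: [-3.139, 0.136, 0.003]
contact_force: [0.7, 0.5, -0.1]
grip_width: 0.0596
gripper_force: 0.0
```

```bash
python3 -c "
from h import *
np.set_printoptions(precision=4,suppress=True)
wells()
print(r.get_obs()['tcp_pos'],r.get_obs()['joints'])
go(.588,-.006,.089,-5.2)"
```

```text
top yellow 5 [ 0.6481 -0.1101  0.024 ]
top tin [491.4 300.3] 142 0.0301 [ 0.3572 -0.4604  0.0301]
top tin [432.4 319.4] 143 0.0303 [ 0.308  -0.2969  0.0303]
scene yellow 11 [ 0.6402 -0.1058  0.024 ]
scene blue 12 [ 0.5621 -0.0436  0.024 ]
scene grip (array([ 0.5925, -0.0047]), np.float64(175.40186919030813))
[ 0.587  -0.0072  0.2492] [ 0.0411  0.3422 -0.1705  1.7632  0.0657  1.0428 -1.8121]
shift [ 0.004 -0.005  0.641] turn [-0.     0.001  0.001] yaw -5.07
```

{"fn": "servo_tool", "kwargs": {
  "commands": [
    [[0.004,-0.004,0.2],[0,0,0]],
    [[0.004,-0.004,0.4],[0,0,0]],
    [[0.004,-0.004,0.55],[0,0,0]],
    [[0.004,-0.004,0.64],[0,0,0]],
    [[0.004,-0.004,0.64],[0,0,0]],
    [[0.004,-0.004,0.64],[0,0,0]]
  ]
}}

```text
clock: 30.15
tcp_pos: [0.5887, -0.0068, 0.0901]
orientation: [-3.138, 0.142, 0.0]
contact_force: [-0.2, 0.3, -0.3]
grip_width: 0.0603
gripper_force: 0.0
```

{"fn": "servo_tool", "kwargs": {
  "commands": [
    [[0,0,0],[0,0,0]],
    [[0,0,0],[0,0,0]],
    [[0,0,0],[0,0,0]],
    [[0,0,0],[0,0,0]],
    [[0,0,0],[0,0,0]],
    [[0,0,0],[0,0,0]]
  ],
  "claw": 1,
  "squeeze": 60
}}

```text
clock: 30.75
tcp_pos: [0.5895, -0.0051, 0.0915]
orientation: [-3.136, 0.141, -0.004]
contact_force: [-2.0, 4.3, 6.3]
grip_width: 0.015
gripper_force: 60.0
```

{"fn": "servo_tool", "kwargs": {
  "commands": [
    [[0,0,0],[0,0,-0.01]],
    [[0,0,0],[0,0,-0.03]],
    [[0,0,0],[0,0,-0.06]],
    [[0,0,0],[0,0,-0.1]],
    [[0,0,0],[0,0,-0.14]],
    [[0,0,0],[0,0,-0.18]],
    [[0,0,0],[0,0,-0.22]],
    [[0,0,0],[0,0,-0.26]],
    [[0,0,0],[0,0,-0.3]],
    [[0,0,0],[0,0,-0.34]],
    [[0,0,0],[0,0,-0.38]],
    [[0,0,0],[0,0,-0.42]],
    [[0,0,0],[0,0,-0.46]],
    [[0,0,0],[0,0,-0.5]],
    [[0,0,0],[0,0,-0.54]],
    [[0,0,0],[0,0,-0.58]],
    [[0,0,0],[0,0,-0.61]],
    [[0,0,0],[0,0,-0.64]],
    [[0,0,0],[0,0,-0.66]],
    [[0,0,0],[0,0,-0.667]]
  ]
}}

```text
clock: 32.75
tcp_pos: [0.5894, -0.0047, 0.0915]
orientation: [-2.787, -1.449, -0.005]
contact_force: [-2.0, 4.8, 7.4]
grip_width: 0.0148
gripper_force: 60.0
```

```bash
python3 -c "
from h import *
np.set_printoptions(precision=4,suppress=True)
o=r.get_obs();print(o['contact_force'],o['moment'],o['grip_width'])
go(.588,-.006,.089,55)"
```

```text
[-1.9726  4.8359  7.432 ] [ 0.9846  0.4264 -0.0307] 0.014834389684939043
shift [-0.007 -0.002  0.01 ] turn [ 0.001 -0.002 -0.001] yaw 54.92
```

{"fn": "servo_tool", "kwargs": {
  "commands": [
    [[0,0,0],[0,0,0]],
    [[0,0,0],[0,0,0]],
    [[0,0,0],[0,0,0]],
    [[0,0,0],[0,0,0]],
    [[0,0,0],[0,0,0]],
    [[0,0,-0.2],[0,0,0]],
    [[0,0,-0.4],[0,0,0]],
    [[0,0,-0.6],[0,0,0]],
    [[0,0,-0.6],[0,0,0]],
    [[0,0,-0.6],[0,0,0]],
    [[0,0,-0.6],[0,0,0]],
    [[0,0,-0.6],[0,0,0]],
    [[0,0,-0.6],[0,0,0]],
    [[0,0,-0.6],[0,0,0]],
    [[0,0,-0.6],[0,0,0]],
    [[0,0,-0.6],[0,0,0]]
  ],
  "claw": 0.3
}}

```text
clock: 34.35
tcp_pos: [0.5884, -0.0069, 0.2396]
orientation: [-2.789, -1.445, 0.0]
contact_force: [0.0, 0.6, 1.1]
grip_width: 0.0599
gripper_force: 0.0
```

```bash
python3 -c "
from h import *
np.set_printoptions(precision=4,suppress=True)
wells()
a=cv2.imread('pics/scene_w.png');cv2.imwrite('pics/c6.png',cv2.resize(a[190:320,190:370],(720,520),interpolation=2))
print(r.get_obs()['tcp_pos'],r.get_obs()['joints'])
go(.588,-.006,.089,55)"
```

```text
top tin [491.4 300.3] 141 0.0303 [ 0.3572 -0.4602  0.0303]
top tin [432.4 319.3] 144 0.0304 [ 0.3082 -0.2969  0.0304]
scene yellow 3 [ 0.6945 -0.0279  0.024 ]
scene blue 10 [ 0.6111 -0.0478  0.024 ]
scene grip (array([ 0.5922, -0.0055]), np.float64(54.006854922756474))
[ 0.5884 -0.0069  0.2398] [ 0.276   0.3869 -0.4749  1.754   0.2004  1.0488 -0.8839]
shift [ 0.002 -0.004  0.603] turn [-0.     0.    -0.002] yaw 54.78
```

View pics/c6.png

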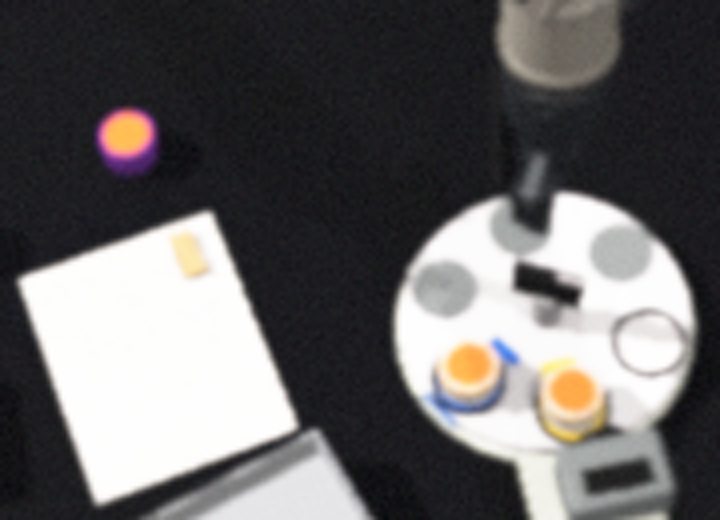

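Both tins seated (470,375 blue; 572,400 yellow at the reader). Next click.

{"fn": "servo_tool", "kwargs": {
  "commands": [
    [[0.002,-0.004,0.2],[0,0,0]],
    [[0.002,-0.004,0.4],[0,0,0]],
    [[0.002,-0.004,0.55],[0,0,0]],
    [[0.002,-0.004,0.6],[0,0,0]],
    [[0.002,-0.004,0.6],[0,0,0]],
    [[0.002,-0.004,0.6],[0,0,0]]
  ]
}}

```text
clock: 35.05
tcp_pos: [0.5893, -0.0056, 0.0915]
orientation: [2.788, 1.445, 0.004]
contact_force: [0.2, 0.3, -0.1]
grip_width: 0.0599
gripper_force: 0.0
```

{"fn": "servo_tool", "kwargs": {
  "commands": [
    [[0,0,0],[0,0,0]],
    [[0,0,0],[0,0,0]],
    [[0,0,0],[0,0,0]],
    [[0,0,0],[0,0,0]],
    [[0,0,0],[0,0,0]],
    [[0,0,0],[0,0,0]]
  ],
  "claw": 1,
  "squeeze": 60
}}

```text
clock: 35.65
tcp_pos: [0.5885, -0.0059, 0.0912]
orientation: [2.789, 1.445, 0.002]
contact_force: [-1.9, -0.4, 6.6]
grip_width: 0.0149
gripper_force: 59.8
```

{"fn": "servo_tool", "kwargs": {
  "commands": [
    [[0,0,0],[0,0,-0.01]],
    [[0,0,0],[0,0,-0.03]],
    [[0,0,0],[0,0,-0.06]],
    [[0,0,0],[0,0,-0.1]],
    [[0,0,0],[0,0,-0.14]],
    [[0,0,0],[0,0,-0.18]],
    [[0,0,0],[0,0,-0.22]],
    [[0,0,0],[0,0,-0.26]],
    [[0,0,0],[0,0,-0.3]],
    [[0,0,0],[0,0,-0.34]],
    [[0,0,0],[0,0,-0.38]],
    [[0,0,0],[0,0,-0.42]],
    [[0,0,0],[0,0,-0.46]],
    [[0,0,0],[0,0,-0.5]],
    [[0,0,0],[0,0,-0.54]],
    [[0,0,0],[0,0,-0.58]],
    [[0,0,0],[0,0,-0.61]],
    [[0,0,0],[0,0,-0.64]],
    [[0,0,0],[0,0,-0.66]],
    [[0,0,0],[0,0,-0.667]]
  ]
}}

```text
clock: 37.65
tcp_pos: [0.5896, -0.006, 0.0913]
orientation: [1.69, 2.645, 0.003]
contact_force: [2.4, -0.5, 5.4]
grip_width: 0.015
gripper_force: 59.6
```

{"fn": "servo_tool", "kwargs": {
  "commands": [
    [[0,0,0],[0,0,0]],
    [[0,0,0],[0,0,0]],
    [[0,0,0],[0,0,0]],
    [[0,0,0],[0,0,0]],
    [[0,0,0],[0,0,0]],
    [[0,0,-0.2],[0,0,0]],
    [[0,0,-0.4],[0,0,0]],
    [[0,0,-0.64],[0,0,0]],
    [[0,0,-0.64],[0,0,0]],
    [[0,0,-0.64],[0,0,0]],
    [[0,0,-0.64],[0,0,0]]
  ],
  "claw": 0.3
}}

```text
clock: 38.75
tcp_pos: [0.5871, -0.0063, 0.2484]
orientation: [-1.692, -2.646, 0.002]
contact_force: [-1.3, 0.1, -0.8]
grip_width: 0.0593
gripper_force: 0.0
```

```bash
python3 -c "
from h import *
np.set_printoptions(precision=4,suppress=True)
wells()
a=cv2.imread('pics/scene_w.png');cv2.imwrite('pics/c7.png',cv2.resize(a[190:320,190:370],(720,520),interpolation=2))
print(r.get_obs()['tcp_pos'],r.get_obs()['joints'])
go(.575,.284,.25,70.3)"
```

```text
top yellow 35 [0.6157 0.0321 0.024 ]
top grip (array([0.5809, 0.0071]), np.float64(115.33837771152349))
top tin [299.3 202.3] 115 0.054 [0.6373 0.0625 0.054 ]
top tin [491.4 300.3] 142 0.0302 [ 0.3572 -0.4604  0.0302]
scene yellow 13 [0.6179 0.0325 0.024 ]
scene blue 1 [ 0.634  -0.0171  0.024 ]
scene grip (array([ 0.5919, -0.0046]), np.float64(115.21705565878706))
[ 0.5867 -0.0063  0.2476] [ 0.4919  0.4419 -0.7722  1.733   0.3389  1.1093  0.0463]
shift [ 1.074  0.445 -0.01 ] turn [-0.002 -0.     0.495] yaw 114.81
```

View pics/c7.png

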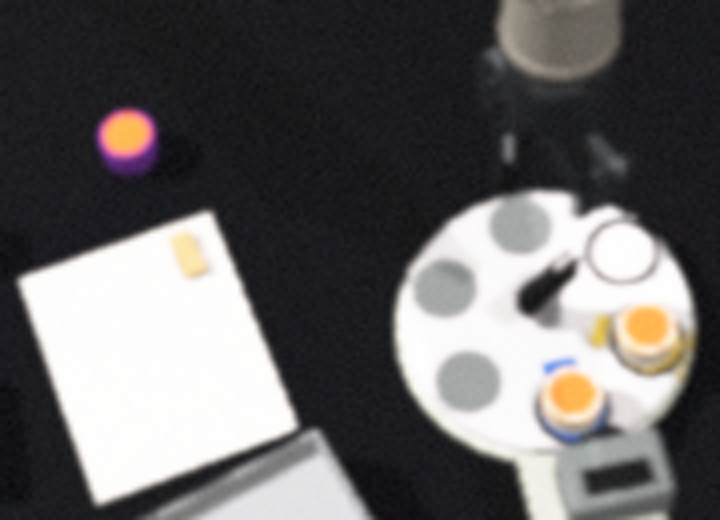

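Blue faces the reader (572,400), both tins seated. Now the lever to red.

{"fn": "servo_tool", "kwargs": {
  "commands": [
    [[0.54,0.22,0],[0,0,0]],
    [[0.54,0.22,0],[0,0,0]],
    [[0.54,0.22,0],[0,0,0]],
    [[0.54,0.22,0],[0,0,0]],
    [[0.54,0.22,0],[0,0,0]]
  ],
  "claw": 1
}}

```text
clock: 39.35
tcp_pos: [0.5801, 0.1409, 0.2482]
orientation: [-1.687, -2.648, 0.003]
contact_force: [-0.5, -0.0, 0.3]
grip_width: 0.0002
gripper_force: 0.0
```

{"fn": "servo_tool", "kwargs": {
  "commands": [
    [[0.535,0.22,0],[0,0,0.495]],
    [[0.535,0.22,0],[0,0,0.495]],
    [[0.535,0.22,0],[0,0,0.495]],
    [[0.535,0.22,0],[0,0,0.495]],
    [[0.535,0.22,0],[0,0,0.495]],
    [[0.535,0.22,0],[0,0,0.495]],
    [[0.535,0.22,0],[0,0,0.495]],
    [[0.535,0.22,0],[0,0,0.495]]
  ]
}}

```text
clock: 40.15
tcp_pos: [0.5754, 0.2828, 0.2493]
orientation: [2.568, 1.809, -0.001]
contact_force: [-0.0, 0.4, -0.3]
grip_width: 0.0003
gripper_force: 0.0
```

```bash
python3 -c "
from h import *
go(.575,.284,.115,70.3)
bar()"
```

```text
shift [ 0.005 -0.003  0.537] turn [-0.     0.001  0.   ] yaw 70.32
top bar unseen
scene bar 79 [0.52945883 0.30216274 0.11243901] along iso x mm 44.46964707454962
```

{"fn": "servo_tool", "kwargs": {
  "commands": [
    [[0.005,0,0.27],[0,0,0]],
    [[0.005,0,0.54],[0,0,0]],
    [[0.005,0,0.54],[0,0,0]],
    [[0.005,0,0.54],[0,0,0]],
    [[0.005,0,0.54],[0,0,0]]
  ]
}}

```text
clock: 40.75
tcp_pos: [0.5756, 0.2855, 0.1154]
orientation: [-2.568, -1.808, 0.0]
contact_force: [-0.4, 0.8, 0.0]
grip_width: 0.0002
gripper_force: 0.0
```

{"fn": "servo_tool", "kwargs": {
  "commands": [
    [[0,-0.06,0],[0,0,0]],
    [[0,-0.12,0],[0,0,0]],
    [[0,-0.16,0],[0,0,0]],
    [[0,-0.2,0],[0,0,0]],
    [[0,-0.24,0],[0,0,0]],
    [[0,-0.28,0],[0,0,0]],
    [[0,-0.31,0],[0,0,0]],
    [[0,-0.34,0],[0,0,0]],
    [[0,-0.34,0],[0,0,0]],
    [[0,-0.34,0],[0,0,0]],
    [[0,-0.34,-0.27],[0,0,0]],
    [[0,-0.34,-0.54],[0,0,0]],
    [[0,-0.34,-0.54],[0,0,0]],
    [[0,-0.34,-0.54],[0,0,0]]
  ]
}}

```text
clock: 42.15
tcp_pos: [0.4977, 0.3161, 0.2553]
orientation: [2.57, 1.807, 0.015]
contact_force: [0.4, 0.3, -0.4]
grip_width: -0.0001
gripper_force: 0.0
```

```bash
python3 -c "
from h import *
bar()
np.set_printoptions(precision=4,suppress=True)
wells()
go(.589,-.0058,.25,114.8)"
```

```text
top bar unseen
scene bar 78 [0.45087536 0.32892218 0.11418862] along iso x mm -38.53462089147478
top yellow 35 [0.6157 0.0321 0.024 ]
top blue 34 [ 0.6355 -0.011   0.024 ]
top grip (array([ 0.5877, -0.008 ]), np.float64(115.83283786063481))
top tin [326.6 188.7] 118 0.0539 [ 0.6756 -0.0148  0.0539]
top tin [299.4 202.3] 119 0.0538 [0.6371 0.0624 0.0538]
top tin [491.4 300.4] 146 0.0299 [ 0.3569 -0.4604  0.0299]
top tin [432.4 319.3] 148 0.0302 [ 0.3081 -0.2968  0.0302]
scene yellow 3 [0.6222 0.0291 0.024 ]
scene blue 1 [ 0.6998 -0.0229  0.024 ]
scene grip (array([ 0.5928, -0.0055]), np.float64(115.78829820085706))
shift [-1.074  0.785 -0.006] turn [-0.001  0.001 -0.495] yaw 70.24
```

{"fn": "servo_tool", "kwargs": {
  "commands": [
    [[-0.54,0.392,0],[0,0,0]],
    [[-0.54,0.392,0],[0,0,0]],
    [[-0.54,0.392,0],[0,0,0]],
    [[-0.54,0.392,0],[0,0,0]],
    [[-0.54,0.392,0],[0,0,0]]
  ],
  "claw": 0.3
}}

```text
clock: 42.85
tcp_pos: [0.5425, 0.1491, 0.2476]
orientation: [2.575, 1.799, -0.007]
contact_force: [-0.4, -0.0, 0.2]
grip_width: 0.0598
gripper_force: 0.0
```

{"fn": "servo_tool", "kwargs": {
  "commands": [
    [[-0.535,0.392,0],[0,0,-0.495]],
    [[-0.535,0.392,0],[0,0,-0.495]],
    [[-0.535,0.392,0],[0,0,-0.495]],
    [[-0.535,0.392,0],[0,0,-0.495]],
    [[-0.535,0.392,0],[0,0,-0.495]],
    [[-0.535,0.392,0],[0,0,-0.495]],
    [[-0.535,0.392,0],[0,0,-0.495]],
    [[-0.535,0.392,0],[0,0,-0.495]]
  ]
}}

```text
clock: 43.65
tcp_pos: [0.5887, -0.0038, 0.249]
orientation: [-1.691, -2.646, 0.0]
contact_force: [0.1, -0.7, 0.0]
grip_width: 0.0599
gripper_force: 0.0
```

```bash
python3 -c "
from h import *
o=r.get_obs();print(o['tcp_pos'],o['joints'])
go(.589,-.0058,.0905,114.8)"
```

```text
[ 0.5886908  -0.00380467  0.24899179] [ 0.45316494  0.42931492 -0.72280727  1.73075884  0.31265728  1.10170157
  0.06516083]
shift [-0.009 -0.002  0.634] turn [-0.001 -0.001  0.   ] yaw 114.83
```

{"fn": "servo_tool", "kwargs": {
  "commands": [
    [[-0.006,0,0.2],[0,0,0]],
    [[-0.006,0,0.4],[0,0,0]],
    [[-0.006,0,0.55],[0,0,0]],
    [[-0.006,0,0.634],[0,0,0]],
    [[-0.006,0,0.634],[0,0,0]],
    [[-0.006,0,0.634],[0,0,0]]
  ]
}}

```text
clock: 44.25
tcp_pos: [0.59, -0.0056, 0.0917]
orientation: [-1.692, -2.647, -0.0]
contact_force: [0.1, 0.4, 1.0]
grip_width: 0.0599
gripper_force: 0.0
```

{"fn": "servo_tool", "kwargs": {
  "commands": [
    [[0,0,0],[0,0,0]],
    [[0,0,0],[0,0,0]],
    [[0,0,0],[0,0,0]],
    [[0,0,0],[0,0,0]],
    [[0,0,0],[0,0,0]],
    [[0,0,0],[0,0,0]]
  ],
  "claw": 1,
  "squeeze": 60
}}

```text
clock: 44.85
tcp_pos: [0.59, -0.0067, 0.0927]
orientation: [1.692, 2.645, -0.0]
contact_force: [-3.1, -0.5, 7.9]
grip_width: 0.015
gripper_force: 61.1
```

{"fn": "servo_tool", "kwargs": {
  "commands": [
    [[0,0,0],[0,0,0.01]],
    [[0,0,0],[0,0,0.03]],
    [[0,0,0],[0,0,0.06]],
    [[0,0,0],[0,0,0.1]],
    [[0,0,0],[0,0,0.14]],
    [[0,0,0],[0,0,0.18]],
    [[0,0,0],[0,0,0.22]],
    [[0,0,0],[0,0,0.26]],
    [[0,0,0],[0,0,0.3]],
    [[0,0,0],[0,0,0.34]],
    [[0,0,0],[0,0,0.38]],
    [[0,0,0],[0,0,0.42]],
    [[0,0,0],[0,0,0.46]],
    [[0,0,0],[0,0,0.5]],
    [[0,0,0],[0,0,0.54]],
    [[0,0,0],[0,0,0.58]],
    [[0,0,0],[0,0,0.61]],
    [[0,0,0],[0,0,0.64]],
    [[0,0,0],[0,0,0.66]],
    [[0,0,0],[0,0,0.667]]
  ]
}}

```text
clock: 46.85
tcp_pos: [0.5882, -0.0066, 0.0927]
orientation: [-2.79, -1.444, 0.004]
contact_force: [-9.8, -0.4, 12.5]
grip_width: 0.0151
gripper_force: 62.0
```

{"fn": "servo_tool", "kwargs": {
  "commands": [
    [[0,0,0],[0,0,0.01]],
    [[0,0,0],[0,0,0.03]],
    [[0,0,0],[0,0,0.06]],
    [[0,0,0],[0,0,0.1]],
    [[0,0,0],[0,0,0.14]],
    [[0,0,0],[0,0,0.18]],
    [[0,0,0],[0,0,0.22]],
    [[0,0,0],[0,0,0.26]],
    [[0,0,0],[0,0,0.3]],
    [[0,0,0],[0,0,0.34]],
    [[0,0,0],[0,0,0.38]],
    [[0,0,0],[0,0,0.42]],
    [[0,0,0],[0,0,0.46]],
    [[0,0,0],[0,0,0.5]],
    [[0,0,0],[0,0,0.54]],
    [[0,0,0],[0,0,0.58]],
    [[0,0,0],[0,0,0.61]],
    [[0,0,0],[0,0,0.64]],
    [[0,0,0],[0,0,0.66]],
    [[0,0,0],[0,0,0.667]]
  ]
}}

```text
clock: 48.85
tcp_pos: [0.5874, -0.0048, 0.0926]
orientation: [-3.137, 0.144, 0.007]
contact_force: [-12.3, 2.6, 16.0]
grip_width: 0.0152
gripper_force: 62.3
```

{"fn": "servo_tool", "kwargs": {
  "commands": [
    [[0,0,0],[0,0,0]],
    [[0,0,0],[0,0,0]],
    [[0,0,0],[0,0,0]],
    [[0,0,0],[0,0,0]],
    [[0,0,0],[0,0,0]],
    [[0,0,-0.2],[0,0,0]],
    [[0,0,-0.4],[0,0,0]],
    [[0,0,-0.64],[0,0,0]],
    [[0,0,-0.64],[0,0,0]],
    [[0,-0.4,-0.64],[0,0,0]],
    [[0,-0.8,-0.64],[0,0,0]],
    [[0,-0.8,-0.64],[0,0,0]],
    [[0,-0.8,-0.64],[0,0,0]],
    [[0,-0.8,-0.64],[0,0,0]]
  ],
  "claw": 0.3
}}

```text
clock: 50.25
tcp_pos: [0.6062, 0.2029, 0.2506]
orientation: [-3.134, 0.125, 0.002]
contact_force: [0.1, -0.2, -0.5]
grip_width: 0.0598
gripper_force: 0.0
```

```bash
python3 -c "
from h import *
np.set_printoptions(precision=4,suppress=True)
bar();wells();print(r.get_obs()['clock'])
a=cv2.imread('pics/scene_w.png');cv2.imwrite('pics/c8.png',cv2.resize(a[170:320,150:450],(800,400),interpolation=2))"
```

```text
top bar 130 [0.446  0.3291 0.1139] along iso x mm -43.22146811597192
scene bar unseen
top yellow 31 [ 0.6091 -0.0491  0.024 ]
top blue 33 [ 0.5614 -0.0449  0.024 ]
top grip (array([ 0.5873, -0.0077]), np.float64(174.10361205740568))
top tin [351.4 205.9] 123 0.054 [ 0.6241 -0.0836  0.054 ]
top tin [349.8 236.1] 128 0.0534 [ 0.538  -0.077   0.0534]
top tin [491.5 300.4] 147 0.0302 [ 0.3569 -0.4605  0.0302]
top tin [432.4 319.3] 149 0.0299 [ 0.3082 -0.2969  0.0299]
scene yellow 8 [ 0.6386 -0.1051  0.024 ]
scene blue 11 [ 0.5629 -0.0444  0.024 ]
scene grip (array([ 0.5935, -0.0049]), np.float64(175.76444032888))
50.45
```

View pics/c8.png

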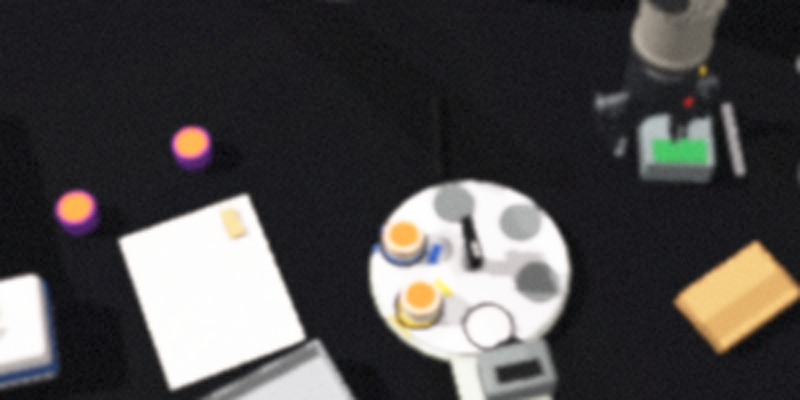

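Tins in the blue (403,240) and yellow (420,298) wells, white at the reader (488,325), lever at red, everything else in place.

```bash
python3 -c "
from bench import r
print(r.hand_in())"
```

```text
the job is handed in; nothing more can be done
None
```

The job is handed in: both tins from the white sheet are upright in the blue and yellow wells, the carousel is back at white and the lever is at red, with all steps in the order asked at about 50 s on the clock.

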